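Wedge the last spice tin into the packed rack

TASK

Put the spare slim spice tin back into the bamboo rack, upright and end-on like the others, by pushing it into the narrow gap between the second and third tins so that the tin itself gently nudges its neighbours apart against the spring clip. Push it fully home until you feel it press lightly but definitely against the depth stop at the back of that place, without ramming it, then let go; all five tins must be left standing upright in the row, none of the other four drawn out from the back rail, and everything else left where it is.

Things in the scene. Friction and masses are not known exactly. Their poses are not given: they have to be found in the camera images.
- tin: the spare tin standing on the worktop outside the rack, the one to put away: slim oval tin, aluminium body with a red flip-top lid, 60 long (its x) x 26 thick (its y) x 80 tall, flat sides 34 long and half-round ends of radius 13, 0.11 kg; origin at the centre of its underside; both ends alike
- tin_a: loose neighbour tin standing in the rack, first in the row, nearest the rack's end wall (+y end): same slim oval tin, aluminium body with a red flip-top lid, 60 long (its x) x 26 thick (its y) x 80 tall, flat sides 34 long and half-round ends of radius 13, 0.11 kg; origin at the centre of its underside; both ends alike. Smooth: tins slide on each other and the rack at friction about 0.3. It starts 0 to 5 short of the back rail
- tin_b: loose neighbour tin standing in the rack, second in the row, on the +y side of the narrow gap: same slim oval tin, aluminium body with a red flip-top lid, 60 long (its x) x 26 thick (its y) x 80 tall, flat sides 34 long and half-round ends of radius 13, 0.11 kg; origin at the centre of its underside; both ends alike. Smooth: tins slide on each other and the rack at friction about 0.3. It starts 0 to 5 short of the back rail
- tin_c: loose neighbour tin standing in the rack, third in the row, on the -y side of the narrow gap: same slim oval tin, aluminium body with a red flip-top lid, 60 long (its x) x 26 thick (its y) x 80 tall, flat sides 34 long and half-round ends of radius 13, 0.11 kg; origin at the centre of its underside; both ends alike. Smooth: tins slide on each other and the rack at friction about 0.3. It starts 0 to 5 short of the back rail
- tin_d: loose neighbour tin standing in the rack, last in the row, next to the spring clip's plate (-y end): same slim oval tin, aluminium body with a red flip-top lid, 60 long (its x) x 26 thick (its y) x 80 tall, flat sides 34 long and half-round ends of radius 13, 0.11 kg; origin at the centre of its underside; both ends alike. Smooth: tins slide on each other and the rack at friction about 0.3. It starts 0 to 5 short of the back rail
- rack: fixed smooth bamboo rack; origin on the worktop below the middle of the free place; +x into it, +y along the row to the end wall. Floor top z = 8, x -61 to 39, y -110 to 76, open at the front (-x). A fixed post at y -109 to -99, 60 above the floor. Tins' x lies along the rack's x
- backrail: smooth slatted bamboo back of the rack, carrying the depth stop; same origin and axes as the rack. Face at x = 30, 75 above the floor: a neighbour against it has its centre at x = 0 and its front tip at x = -30
- depthstop (a point): rigid bamboo depth stop behind the free place: upright block 12 wide (y), 75 high, on a knurled screw through the back rail. This point (x = 27, y = 3, z = 42 of the rack) is NOT its face: the face stands 0 to 22 nearer the front, set anew each time and not measured. Pressing the tin on it seats it (tin centre x -3 to -25): find it by feel. 7 to 10 N is right, at least 5 N, never 14 N
- home (a point): rack floor point (rack x = y = 0, z = 8), in the free place; the tin ends 3 to 25 in front of it, y up to 4 off. The gap is only 16 to 19 wide, the tin 26. Round ends lead in: with its centre at x = -50 the tin first touches, at -36 the gap is spread. Pushing it on then takes about 2 N until the stop. Push with something under 40 wide; wide knuckles below the tin tops can hit the neighbours' fronts
- endwall (a point): point on the inner face of the rack's end wall (rack y = 67, x = 0, z = 38), wall 60 above the floor. tin_a and tin_b can give only 0 to 3 before they stand hard against it; tin_c and tin_d yield to the spring clip. So the tin must be free to drift about 4 towards -y as it goes in
- clip (a joint): travel in m of the chrome spring clip whose plate (46 wide in x, 14 to 68 high, face at rack y = -58 when 0) presses on tin_d: 0 = at its stop, as at the start, grows towards -y to 0.030; 1.3 N at 0 plus 0.06 N per mm. With five tins in the row it stands at about 0.005 to 0.008
- jar1: round glass spice jar, red lid, 48 across, 90 tall; bystander, loose; origin at the centre of its underside
- jar2: round glass spice jar like jar1; bystander; origin at the centre of its underside
- jar3: round glass spice jar like jar1; bystander; origin at the centre of its underside
- salt: white ceramic salt cellar with lid, 72 across, 63 tall; bystander, loose; origin at the centre of its underside
- cezve: stainless cezve, 80 across, 68 tall, handle along its +y to 165 from its axis, 82 high; bystander, loose; origin at the centre of its underside
- hinged_tin: flat hinged aluminium box 60 x 90 x 29 tall; bystander, loose; origin at the centre of its underside
Mind the look-alikes: they are no part of the job. What is shaped like the tin_b but purple is not meant.

How it is judged:
On the way, in this order (a step that is already met when the one before it is completed fails the run):
1. the tin stands upright on the rack floor with its leading end started between tin_b and tin_c (x of tin in the frame of rack between -0.05 and -0.027 m and z of tin in the frame of rack below 0.014 m and y of tin in the frame of tin_b below -0.014 m and y of tin in the frame of tin_c above 0.014 m and angle between tin's own z axis and vertical below 0.15 rad), for 0.1 s.
2. the tin, all the way in, is pressed on the depth stop with at least 5 N (contact force between tin and backrail above 5 N and x of tin in the frame of rack above -0.0265 m), for 0.2 s.
At the end, for the whole second after the job is handed in: The tin stands still on the rack floor between tin_b and tin_c (over 24 mm from each across the row), centre no more than 28 mm in front of home, in line within 0.1 rad, clip open over 3 mm; the others on the floor, less than 8 mm short of the rail; all five upright within 0.07 rad (x of tin in the frame of rack above -0.028 m and z of tin in the frame of rack below 0.011 m and y of tin in the frame of tin_b below -0.024 m and y of tin in the frame of tin_c above 0.024 m and angle between the x axis of tin and the x axis of rack, either way round below 0.1 rad and angle between each of tin, tin_a, tin_b, tin_c, tin_d's own z axis and vertical below 0.07 rad and value of joint clip above 0.003 m and linear speed of tin below 0.02 m/s and x of each of tin_a, tin_b, tin_c, tin_d in the frame of rack above -0.008 m and z of each of tin_a, tin_b, tin_c, tin_d in the frame of rack below 0.012 m); the robot touches nothing.
It fails at once if a tin of the row is tipped more than 0.25 rad (angle between any of tin_a, tin_b, tin_c, tin_d's own z axis and vertical above 0.25 rad).
It fails at once if the tin presses a neighbour with more than 25 N, or the stop with more than 14 N (contact force between tin and tin_b above 25 N or contact force between tin and tin_c above 25 N or (contact force between tin and backrail above 14 N and x of tin in the frame of rack above -0.03 m)).
It fails at once if the gripper or arm pushes a tin of the row or the clip with more than 8 N (the tin itself has to part them) (contact force between any of the arm, the fingers and tin_a above 8 N or contact force between any of the arm, the fingers and tin_b above 8 N or contact force between any of the arm, the fingers and tin_c above 8 N or contact force between any of the arm, the fingers and tin_d above 8 N or contact force between any of the arm, the fingers and clip above 8 N).
It fails at once if a bystander is moved more than 20 mm (distance of any of jar1, jar2, jar3, salt, cezve, hinged_tin from where it was at the start of the episode above 0.02 m).
It also fails if it takes over 72 s, if anything falls off the work surface, if the arm or the gripper's body presses on something with over 40 N, if the wrist force passes 120 N, or if a joint passes its speed limit or range.

ROBOT

A 7-joint arm with a two-finger parallel gripper is mounted at the origin on the work surface. World frame = base frame: x ahead of the robot, y to its left, z up, the work surface at z = 0. Lengths are in m, angles in rad, forces in N, time in s.
With the tool pointing down it reaches from about 0.425 to 1.025 m from the base axis. Payload 3.6 kg.
Tool frame: the origin (TCP) lies at the very end of the fingers, on their centre line; the grasp point (between the pads) lies 19 mm behind it; z points along the fingers, y is the line along which they close (so a half turn about z gives the same grasp; the last joint's range is limited). The gripper opens to 85 mm and grips with 20 to 120 N. Pads are 22 mm wide; open, the fingers measure 114 mm over their backs; the gripper's body (76 mm by 85 mm) begins 54 mm behind the grasp point. The pads swing forward as they close: fully open they stand 13 mm farther back than shut.
Start: joints at [-1.276, 0.591, 0.048, 1.609, -0.033, 0.943, -0.034], TCP at [0.275, 0.671, 0.211] pointing down, gripper open.
Joint ranges: [-2.69, 2.69], [-0.47, 2.24], [-1.27, 1.36], [0.19, 2.51], [-1.53, 4.68], [0.08, 2.07], [-3.09, 3.09]. Speed limits (rad/s): [2.57, 2.57, 3.14, 3.14, 3.14, 3.14, 3.14].

INTERFACE

Orientations are given as a 3x3 rotation matrix whose columns are the frame's x, y, z axes.
In Python, from plant import arm, eyes, spotter gives the robot as it stands.
- The arm moves only by the tool carry_out, never from a script. Its argument "deltas" is a list that holds one entry, the list of rows, each a list of 5 numbers: the opening, from 0 (shut) to 1 (fully open), then the shift along the tool's x, y, z in m, then the turn about the tool's z in degrees. A call has 1 to 20 rows; each row shifts and turns the commanded pose from where the row before left it, along the tool's axes as they then stand; what a row does not reach is not made up. A row lasts 1/8 s, in which the tool goes at most 62.5 mm and 10.7 degrees, less where a joint would pass 70% of its speed; a pose out of reach is approached as far as the arm can. A call is refused whole if a number of a shift passes 0.0625 or a number of a turn 10.7, either way. A call with a gripper value outside its range is refused whole. The fingers move at their own pace and stop on an object; "squeeze" is the grip in N (left out, the last holds). Time passes only in rows, so rows that do not move let the fingers close. It gives the time, the measured TCP pose, the force, the opening and the grip force at its end, in the units of the state.
- arm.get_state(): the state, without advancing time (a new reading comes with each control period).
- eyes.get_image(name): name is "scene" or "top" or "wrist"; returns a dict with "frame" (480x640x3 uint8, red, green, blue), "K" (3x3 intrinsics, pixels), "k1" (the pictures are not rectified: a ray, as slopes to the right and down, at radius r is drawn at 1 + k1 r^2 times it, then the intrinsics apply), "R" (3x3) and "t" (3): a world point X has camera coordinates R X + t. Camera axes: x right, y down, z forward; pixel columns grow to the right and rows downward; lengths in m; the calibration is good to about 2 mm. A picture is of the moment at which its call begins. There is no depth.
- arm.finish_job(): hands the job in; it is judged then, once.
Trained networks look in the newest picture that a camera, given by its name, has taken for a name from the list of things; names that differ only in an ending like _2 or _b are one class to them, and where a whole thing is asked for, a point or a joint stands for the part that bears it (a point fixed in the world has none). Each returns a list of dicts, best first, with "score" (0 to 1); they miss things now and then, are a little off and sometimes report something else, mostly with a low value. They report only what shows in the picture. A call takes as long as a camera call. They do not tell look-alikes from the thing itself.
- spotter.look_for(name, camera): "position" ([column, row] in pixels, amid what is visible of it).
- spotter.masks_of(name, camera): "mask" (480x640 bool, what is visible of it) and "position" ([column, row] in pixels, amid what is visible of it).
- spotter.pinpoint(name, camera): "position" ([column, row] in pixels: a listed point, or the origin of a listed thing).
The state is a dict: "clock": time; "joints": joint angles; "qd": joint speeds; "joint_efforts": joint torques, N m; "tool_pos": TCP position; "eef_rot": TCP orientation; "contact_force": force on the tool from outside, world axes, zero at the start; "wrist_torque": the same for the moment, N m; "grip_width": finger opening in m; "grasp_force": force on a finger pad.
Only numpy, scipy, OpenCV 4.12 (cv2) and the standard library are available. Lean on these libraries where they do the work, as an engineer would, in place of code of your own. Each camera call takes 0.05 s, during which the arm holds its last target. There are 200 camera calls.

## Working session

There is one attempt and no reset: what is moved stays moved. The work goes in short steps, Python scripts to look and compute and a tool call to move; the robot and the scene stay as the last step left them, time stands still between calls to the robot, and variables do not carry over. Pictures are saved under pics/ and viewed, at most 10 in all, crops included, and the job is handed in when it is done.

Besides the shell and the picture viewer there is one more tool, called after ">>>" as a command line: name --argument value ..., lists and objects as JSON in quotes. carry_out: Moves the arm, as the interface text tells. Its arguments: {"type":"object","properties":{"deltas":{"type":"array"},"squeeze":{"type":"number"}},"required":["deltas"]}

```bash
mkdir -p pics
cat > h.py <<'E'
import numpy as np, cv2
from plant import arm, eyes, spotter
def snap(c,name=None):
    d=eyes.get_image(c)
    if name: cv2.imwrite('pics/'+name,d['frame'][:,:,::-1])
    return d
def dist(d): return np.array([d['k1'],0,0,0,0.])
def ray(d,p):
    n=cv2.undistortPoints(np.array([[p]],float),np.array(d['K'],float),dist(d))[0,0]
    R=np.array(d['R']);t=np.array(d['t'])
    return -R.T@t, R.T@np.array([n[0],n[1],1])
def onz(d,p,z):
    o,v=ray(d,p); return o+v*(z-o[2])/v[2]
def proj(d,X):
    R=np.array(d['R']);t=np.array(d['t'],float)
    return cv2.projectPoints(np.atleast_2d(np.array(X,float)),cv2.Rodrigues(R)[0],t,np.array(d['K'],float),dist(d))[0][:,0]
E
python3 - <<'E'
from h import *
s=arm.get_state(); print(s['tool_pos'],s['eef_rot'],s['contact_force'],s['clock'])
D={}
for c in('scene','top'):
    d=snap(c,c+'0.png'); D[c]=d
    print(c,-np.array(d['R']).T@d['t'],d['k1'])
    for n in('tin','rack','backrail','depthstop','home','endwall','clip','jar1'):
        print(c,n,[(np.round(r['position'],1).tolist(),round(r['score'],2)) for r in spotter.pinpoint(n,c)] if n!='clip' else [(np.round(r['position'],1).tolist(),round(r['score'],2)) for r in spotter.look_for(n,c)])
E
```

```text
[0.27449818 0.67008995 0.21014215] [[-9.25390973e-01  3.79013187e-01 -7.42413464e-04]
 [ 3.79013900e-01  9.25388623e-01 -2.08828625e-03]
 [-1.04467052e-04 -2.21386626e-03 -9.99997544e-01]] [-0.10131539  0.22554326 -0.32273659] 0.0
scene [ 1.07984796 -0.59152256  0.55375721] -0.09500880525787757
scene tin [([307.2, 203.3], 0.83), ([190.0, 281.6], 0.68)]
scene rack [([330.0, 234.6], 0.85)]
scene backrail [([331.1, 234.5], 0.91)]
scene depthstop [([338.4, 223.7], 0.83)]
scene home [([331.8, 232.8], 0.63)]
scene endwall [([345.8, 209.1], 0.9)]
scene clip [([313.0, 223.8], 0.54)]
scene jar1 [([185.1, 326.9], 0.96), ([233.0, 361.1], 0.94), ([329.1, 185.5], 0.9), ([393.3, 200.0], 0.6)]
top [ 0.55265347 -0.01960322  0.78178458] 0.038352952465499156
top tin [([251.6, 260.8], 0.97), ([307.0, 253.3], 0.89), ([266.5, 263.6], 0.76), ([462.3, 317.9], 0.69), ([294.0, 257.5], 0.66), ([232.6, 336.7], 0.64)]
top rack [([279.9, 257.3], 0.64), ([280.6, 256.9], 0.56)]
top backrail [([282.9, 256.9], 0.97)]
top depthstop [([276.1, 240.5], 0.95)]
top home [([280.8, 254.6], 0.86)]
top endwall [([240.0, 260.7], 0.93)]
top clip [([276.5, 231.9], 0.58), ([319.8, 248.7], 0.55)]
top jar1 [([497.5, 194.3], 0.76), ([178.8, 337.7], 0.62)]
```

View pics/top0.png

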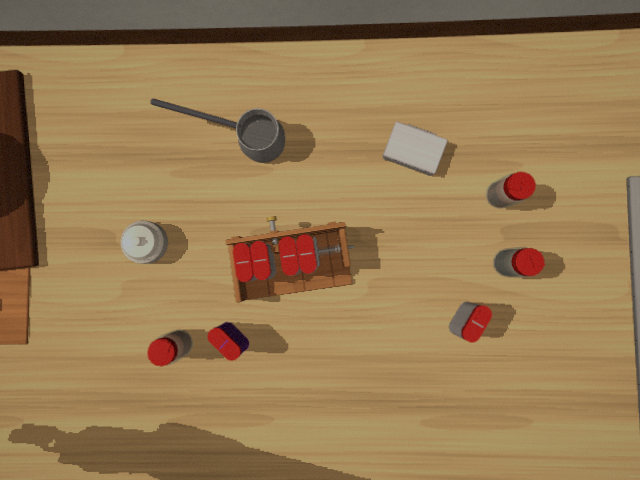

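View pics/scene0.png

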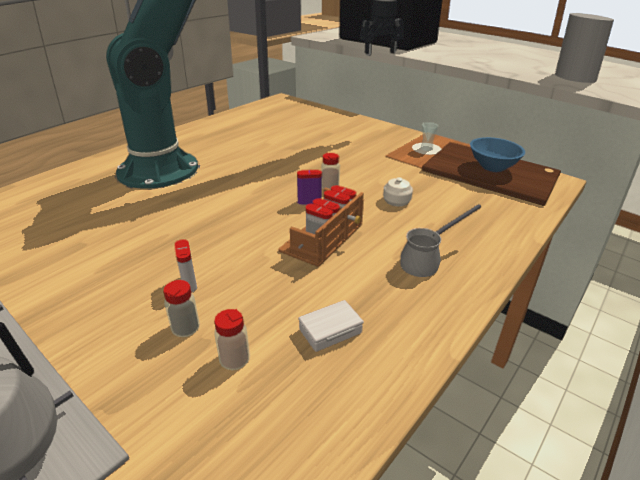

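Aluminium tin candidates in the top picture: (470,322), aluminium body with red lid, and (228,341), purple body with red lid. The first fits the description. I'll confirm it in a rectified crop.

```bash
cat >> h.py <<'E'
def ortho(d,cx,cy,z,w=400,h=400,s=0.0005):
    # image right=-y, up=+x
    u,v=np.meshgrid(np.arange(w),np.arange(h))
    X=np.stack([cx-(v-h/2)*s,cy-(u-w/2)*s,np.full(u.shape,z)],-1).reshape(-1,3)
    p=proj(d,X).reshape(h,w,2).astype(np.float32)
    return cv2.remap(d['frame'],p[...,0],p[...,1],cv2.INTER_CUBIC)
E
python3 - <<'E'
from h import *
d=snap('top'); e=snap('scene')
r=onz(d,[281,256.5],0.008); t=onz(d,[480,322],0.08); print(r,t)
a=ortho(d,r[0],r[1],.088); b=ortho(d,t[0],t[1],.08)
cv2.imwrite('pics/o.png',np.hstack([a,b])[:,:,::-1])
for n in('endwall','depthstop'):
  for c,dd in(('top',d),('scene',e)): print(n,c,np.round(spotter.pinpoint(n,c)[0]['position'],1))
def tri(p,q):
    o1,v1=ray(d,p);o2,v2=ray(e,q);A=np.stack([v1,-v2],1);k=np.linalg.lstsq(A,o2-o1,rcond=None)[0];x,y=o1+v1*k[0],o2+v2*k[1];return (x+y)/2,x-y
for p,q in(([280.8,254.6],[331.8,232.8]),([276.1,240.5],[338.4,223.7]),([240,260.7],[345.8,209.1])): print(tri(p,q))
for n,z in(('home',.008),('rack',0),('backrail',0),('depthstop',.042),('endwall',.038)): print(n,onz(d,spotter.pinpoint(n,'top')[0]['position'],z))
for m in spotter.masks_of('tin','top'): print(m['score'],m['position'],onz(d,m['position'],.08)[:2])
# lid red contours, origin of tins
for nm,o,c in(('rack',a,r),('tin',b,t)):
    hsv=cv2.cvtColor(o,cv2.COLOR_RGB2HSV); m=(((hsv[...,0]<8)|(hsv[...,0]>172))&(hsv[...,1]>190)&(hsv[...,2]>90)).astype(np.uint8)
    for k in cv2.findContours(m,0,1)[0]:
        if cv2.contourArea(k)>800:
            (u,v),wh,an=cv2.minAreaRect(k); print(nm,c[0]-(v-200)*.0005,c[1]-(u-200)*.0005,np.array(wh)*.5,an)
E
```

```text
[0.57452288 0.05815733 0.008     ] [ 0.47278402 -0.245336    0.08      ]Traceback (most recent call last):
  File "<stdin>", line 7, in <module>
IndexError: list index out of range
```

View pics/o.png

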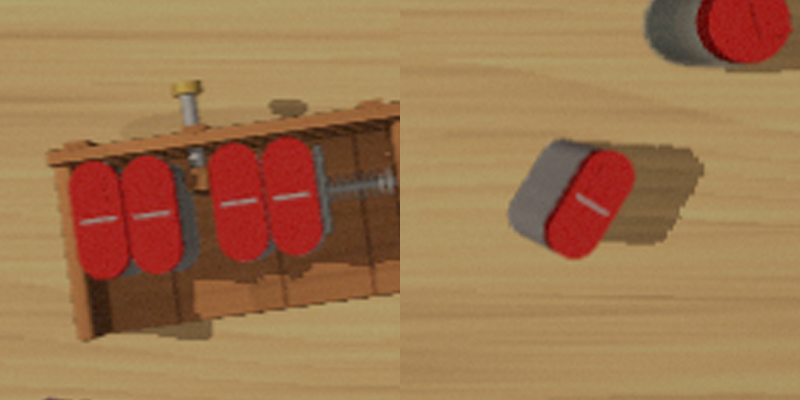

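The crop shows the aluminium tin with red lid (right, lid about (590,204)); in the rack (left) the gap is between lids (152,215) and (240,202), with the depth stop block at (198,178). Now a precise stadium fit to the lids.

```bash
cat >> h.py <<'E'
from scipy.optimize import minimize
def redmask(o):
    hsv=cv2.cvtColor(o,cv2.COLOR_RGB2HSV)
    m=(((hsv[...,0]<8)|(hsv[...,0]>170))&(hsv[...,1]>185)&(hsv[...,2]>90)).astype(np.uint8)
    return cv2.morphologyEx(m,cv2.MORPH_CLOSE,np.ones((7,7)))
def fit(m,cx,cy,x0):
    h,w=m.shape; u,v=np.meshgrid(np.arange(w),np.arange(h)); X=cx-(v-h/2)*.0005; Y=cy-(u-w/2)*.0005
    def cost(p):
        x,y,a=p[0],p[1],p[2]*10; c,s=np.cos(a),np.sin(a)
        l=(X-x)*c+(Y-y)*s; q=-(X-x)*s+(Y-y)*c
        dd=np.hypot(np.maximum(abs(l)-.017,0),q)-.013
        i=1/(1+np.exp(np.clip(dd/.0005,-50,50)))
        return -(i*(2.*m-1)).sum()
    b=None
    for da in(-.1,.1):
        r=minimize(cost,[x0[0],x0[1],(x0[2]+da)/10],method='Nelder-Mead',options=dict(initial_simplex=[[x0[0],x0[1],x0[2]/10],[x0[0]+.004,x0[1],x0[2]/10],[x0[0],x0[1]+.004,x0[2]/10],[x0[0],x0[1],(x0[2]+da)/10]],xatol=1e-5,fatol=.1))
        if b is None or r.fun<b.fun:b=r
    return np.array([b.x[0],b.x[1],b.x[2]*10]),-b.fun/(np.pi*.013**2+.034*.026)*.0005**2
E
python3 - <<'E'
from h import *
d=snap('top')
r=(.5745,.0582); t=(.4728,-.2453)
a=redmask(ortho(d,*r,.088)); b=redmask(ortho(d,*t,.08))
P=[]
for u,v in((100,220),(152,214),(240,202),(292,197)):
    p=fit(a,*r,[r[0]-(v-200)*.0005,r[1]-(u-200)*.0005,.12]); print(p); P.append(p[0])
print(fit(b,*t,[t[0]-.002,t[1]+.005,-.6]))
P=np.array(P); th=P[:,2].mean(); dy=P[0,:2]-P[3,:2]; print('ang',th,'row dir',np.arctan2(-dy[0],dy[1]))
for c in('top','scene'):
  dd=d if c=='top' else snap(c)
  for n,z in(('home',.008),('rack',0),('backrail',0),('depthstop',.042),('endwall',.038)):
    q=spotter.pinpoint(n,c)
    if q: print(c,n,onz(dd,q[0]['position'],z))
E
```

```text
(array([0.56463905, 0.10799471, 0.14742503]), np.float64(0.8753696602319564))
(array([0.56739264, 0.08317307, 0.15542936]), np.float64(0.8644731713807433))
(array([0.57392872, 0.03876397, 0.13881357]), np.float64(0.87680594920729))
(array([0.57682068, 0.01363823, 0.12921886]), np.float64(0.8730602077404077))
(array([ 0.47102702, -0.24013685, -0.56352227]), np.float64(0.8341661776344781))
ang 0.14272170379991284 row dir 0.12839199498247175
top home [0.57048796 0.03992321 0.008     ]
top rack [0.57607177 0.05434197 0.        ]
top backrail [0.57012876 0.05658793 0.        ]
top depthstop [0.59722427 0.06226181 0.042     ]
top endwall [0.76036304 0.08806941 0.038     ]
scene home [0.57225797 0.04993469 0.008     ]
scene rack [0.57554071 0.05822397 0.        ]
scene backrail [0.57005777 0.06541342 0.        ]
scene depthstop [0.60033398 0.05827023 0.042     ]
scene endwall [0.56899615 0.12018105 0.038     ]
```

>>> carry_out --deltas '[[[1,-0.0354,-0.0368,0,0],[1,-0.0354,-0.0368,0,0],[1,-0.0354,-0.0368,0,0],[1,-0.0354,-0.0368,0,0],[1,-0.0354,-0.0368,0,0],[1,-0.0354,-0.0368,0,0],[1,-0.0354,-0.0368,0,0],[1,-0.0354,-0.0368,0,0],[1,-0.0354,-0.0368,0,0],[1,-0.0354,-0.0368,0,0],[1,-0.0354,-0.0368,0,0],[1,-0.0354,-0.0368,0,0],[1,-0.0122,-0.0461,0,0],[1,-0.0122,-0.0461,0,0],[1,-0.0122,-0.0461,0,0],[1,-0.0122,-0.0461,0,0],[1,-0.0122,-0.0461,0,0],[1,-0.0122,-0.0461,0,0],[1,-0.0122,-0.0461,0,0],[1,0,0,0,10]]]' --squeeze 20

```text
clock: 4.15
tool_pos: [0.4561, -0.2352, 0.2119]
eef_rot: [[-0.838, 0.545, 0.001], [0.545, 0.838, -0.003], [-0.002, -0.002, -1.0]]
contact_force: [-0.4, 0.3, 0.1]
grip_width: 0.0856
grasp_force: 0.0
```

```bash
cat >> h.py <<'E'
def togo(x,y,z,yaw):
    s=arm.get_state();R=np.array(s['eef_rot']);p=np.array(s['tool_pos'])
    y0=np.degrees(np.arctan2(R[1,0],R[0,0])); print('t',s['clock'],'pos',p.round(4),'yaw',y0.round(2),'delta tool',(R.T@(np.array([x,y,z])-p)).round(4),'turn',round(-((yaw-y0+180)%360-180),2),'F',np.array(s['contact_force']).round(2),'w',s['grip_width'])
E
python3 - <<'E'
from h import *
togo(.4566,-.2310,.037,147.7)
d=snap('top')
t=(.4728,-.2453)
w=snap('wrist','w1.png')
E
```

```text
t 4.15 pos [ 0.4561 -0.2352  0.2119] yaw 146.96 delta tool [0.0023 0.0041 0.1749] turn -0.74 F [-0.36  0.25  0.08] w 0.08564331142605558
```

View pics/w1.png

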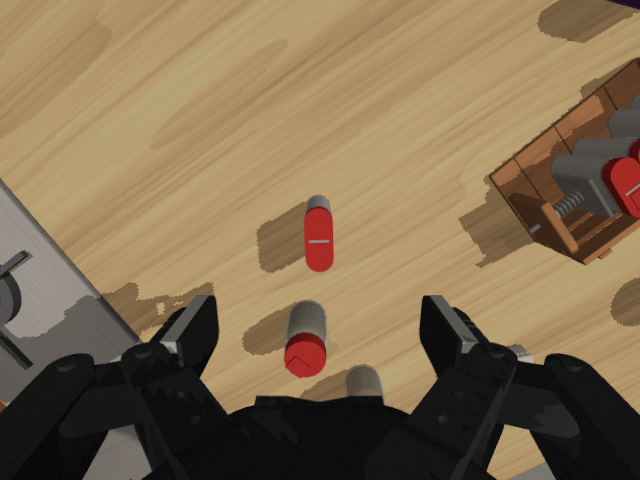

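The wrist picture shows the tin's lid at (319,239), a jar at (306,340) and the rack at right. I'll check the tin position through the wrist calibration.

Run:
```python
from h import *
w=snap('wrist');d=snap('top')
print('cam',-np.array(w['R']).T@w['t'])
print(proj(w,[[.471,-.2401,.08],[.4566,-.231,.08]]),proj(d,[[.471,-.2401,.08]]))
m=redmask(w['frame'])
for k in cv2.findContours(m,0,1)[0]:
    if cv2.contourArea(k)>800: print(cv2.minAreaRect(k))
for p in([319,239],[319,207],[319,271],[306,355]): print(onz(w,p,.08 if p[0]>310 else .09))
# ortho from wrist
o=ortho(w,.4728,-.2453,.08); print(fit(redmask(o),.4728,-.2453,[.471,-.24,-.56]))
```

```text
cam [ 0.39826845 -0.1932403   0.37410753]
[[318.16441826 242.6983566 ]
 [318.12151633 224.16442753]] [[476.43309119 323.20856266]]
((303.0000305175781, 357.5), (37.60000228881836, 43.400001525878906), 53.13010025024414)
((316.5, 239.5), (63.0, 27.0), 90.0)
((623.5, 185.5), (71.0, 31.0), 90.0)
[ 0.46849479 -0.23762551  0.08      ]
[ 0.44407212 -0.22213852  0.08      ]
[ 0.4942548  -0.25396033  0.08      ]
[ 0.55702082 -0.30852262  0.09      ]
(array([ 0.46856279, -0.24032606, -0.5438741 ]), np.float64(0.8284009838795029))
```

>>> carry_out --deltas '[[[1,0.0028,0.003,0.03,-1],[1,0,0,0.045,0],[1,0,0,0.045,0],[1,0,0,0.04,0],[1,0,0,0.015,0],[0.3,0,0,0,0],[0,0,0,0,0],[0,0,0,0,0],[0,0,0,0,0]]]' --squeeze 30

```text
clock: 5.48
tool_pos: [0.4572, -0.2264, 0.0376]
eef_rot: [[-0.855, 0.519, 0.002], [0.519, 0.855, -0.001], [-0.003, 0.0, -1.0]]
contact_force: [-0.8, 0.1, 6.2]
grip_width: 0.0254
grasp_force: 33.7
```

>>> carry_out --deltas '[[[0,0,0,-0.04,0],[0,0,0,-0.04,0],[0,0,0,0,0]]]'

```text
clock: 5.85
tool_pos: [0.4585, -0.2266, 0.1191]
eef_rot: [[-0.855, 0.519, 0.006], [0.519, 0.855, -0.002], [-0.006, 0.001, -1.0]]
contact_force: [0.8, 0.1, -1.8]
grip_width: 0.0253
grasp_force: 32.8
```

Run:
```python
from h import *
d=snap('top')
im=np.hstack([cv2.resize(ortho(d,.5737,.0575,z,w=400,h=560),None,fx=1,fy=1) for z in(.008,.068)])
im=im.copy()
u=np.array([.9909,.1346]);n=np.array([-.1346,.9909]);O=np.array([.5737,.0575])
def px(p,k): q=O+u*p[0]+n*p[1]; return (int(round(200+400*k-(q[1]-.0575)/.0005)),int(round(280-(q[0]-.5737)/.0005)))
cv2.line(im,px((-.061,.08),0),px((-.061,-.11),0),(0,255,0),1)
cv2.line(im,px((-.08,.067),1),px((.04,.067),1),(0,255,0),1)
cv2.line(im,px((-.08,-.099),1),px((.04,-.099),1),(0,255,255),1)
cv2.line(im,px((0.03,.067),1),px((.03,-.099),1),(0,0,255),1)
cv2.imwrite('pics/o2.png',im[:,:,::-1]); togo(0,0,0,0)
```

```text
t 5.9 pos [ 0.4573 -0.2259  0.1176] yaw 148.74 delta tool [ 0.5085 -0.0443  0.116 ] turn 148.74 F [-0.55  0.66 -1.18] w 0.02535892004848783
```

View pics/o2.png

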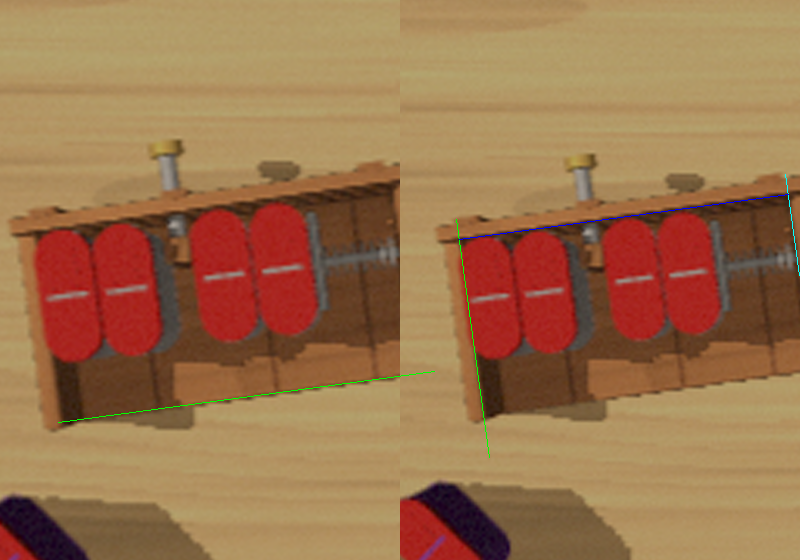

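The overlay fits the rack's front edge, rail, end wall and post, so rack origin (0.5737, 0.0575), yaw 0.135 holds. Carrying the tin to the front of the gap.

>>> carry_out --deltas '[[[0,0.0153,0.037,0,0],[0,0.0153,0.037,0,0],[0,0.0153,0.037,0,0],[0,0.0153,0.037,0,0],[0,0.0153,0.037,0,0],[0,0.0153,0.037,0,0],[0,0.0153,0.037,0,0],[0,0,0,0,-9.75],[0,0,0,0,-9.75],[0,0,0,0,-9.75],[0,0,0,0,-9.75],[0,0,0,0,0],[0,0,0,0,0]]]'

```text
clock: 7.52
tool_pos: [0.4987, 0.0511, 0.1156]
eef_rot: [[-0.991, -0.132, -0.002], [-0.132, 0.991, -0.0], [0.002, 0.0, -1.0]]
contact_force: [-0.1, -0.4, -0.9]
grip_width: 0.0255
grasp_force: 32.8
```

Run:
```python
from h import *
togo(.4999,.051,.053,187.73)
d=snap('top'); w=snap('wrist')
s=arm.get_state(); z=.08+s['tool_pos'][2]-.0376
g=(.52,.055)
for q in(d,w):
    o=ortho(q,*g,z); p=fit(redmask(o),*g,[.518,.0535,.135]);print(p)
    r=p[0][:2]-[.5737,.0575]; print('rack', r@[.9909,.1346], r@[-.1346,.9909])
# neighbours b,c from wrist
g=(.5745,.0582); a=redmask(ortho(w,*g,.088))
for x0 in([.5674,.0832,.135],[.5739,.0388,.135]):
    p=fit(a,*g,x0); r=p[0][:2]-[.5737,.0575]; print(p,'rack', r@[.9909,.1346], r@[-.1346,.9909])
```

```text
t 7.525 pos [0.4987 0.0511 0.1156] yaw -172.42 delta tool [-0.0013 -0.0002  0.0626] turn -0.15 F [-0.09 -0.4  -0.89] w 0.02552815651261347
(array([0.56446657, 0.08371736, 0.82863735]), np.float64(0.8585602390766017))
rack -0.005620544177917131 0.02722160264866682
(array([0.51179838, 0.05302209, 0.12468977]), np.float64(0.6519031889851544))
rack -0.061941039134837436 0.003894795847418084
(array([0.54444581, 0.06029295, 0.44275352]), np.float64(0.8635271343829317)) rack -0.028612047185815382 0.006705145991995018
(array([ 0.54609993,  0.05282292, -0.054503  ]), np.float64(0.8619820637801686)) rack -0.027978443214422537 -0.0009195444968765295
```

>>> carry_out --deltas '[[[0,0,0,0.03,0],[0,0,0,0.032,0],[0,0,0,0,0]]]'

```text
clock: 8.0
tool_pos: [0.4976, 0.0511, 0.0527]
eef_rot: [[-0.991, -0.134, -0.005], [-0.134, 0.991, -0.001], [0.005, -0.0, -1.0]]
contact_force: [-0.1, 0.9, -1.0]
grip_width: 0.0249
grasp_force: 32.7
```

Run:
```python
from h import *
togo(.4999,.051,.0456,187.73)
d=snap('top'); w=snap('wrist')
a=d['frame'][200:340,200:380]; 
cv2.imwrite('pics/c3.png',np.hstack([cv2.resize(a,(450,350),interpolation=cv2.INTER_CUBIC),cv2.resize(w['frame'][100:480],(350,350))])[:,:,::-1])
```

```text
t 8.0 pos [0.4976 0.0511 0.0527] yaw -172.3 delta tool [-0.0023 -0.0004  0.0071] turn -0.03 F [-0.06  0.88 -1.02] w 0.024947172291383102
```

View pics/c3.png

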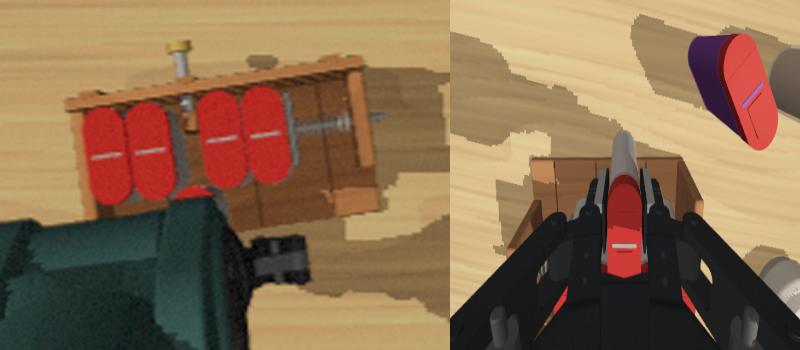

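>>> carry_out --deltas '[[[0,0,0,0.004,0],[0,0,0,0.003,0],[0,0,0,0,0],[0,0,0,0,0]]]'

```text
clock: 8.6
tool_pos: [0.4996, 0.0512, 0.0475]
eef_rot: [[-0.991, -0.134, 0.0], [-0.134, 0.991, 0.0], [-0.0, 0.0, -1.0]]
contact_force: [0.2, -1.4, -0.4]
grip_width: 0.0251
grasp_force: 32.8
```

Run:
```python
from h import *
togo(.4999,.051,.0456,187.73)
d=snap('top')
p=onz(d,[278,274.8],.088)-[.5737,.0575,0]; print('tip rack',p[:2]@[.9909,.1346],p[:2]@[-.1346,.9909])
```

```text
t 8.6 pos [0.4996 0.0512 0.0475] yaw -172.28 delta tool [-0.0003 -0.0003  0.0019] turn -0.01 F [ 0.16 -1.42 -0.39] w 0.025114730259567952
tip rack -0.02911819050381341 0.0011949948177410854
```

>>> carry_out --deltas '[[[0,0,0,0.0015,0],[0,0,0,0,0],[0,0,0,0,0]]]'

```text
clock: 9.02
tool_pos: [0.4994, 0.0512, 0.0458]
eef_rot: [[-0.991, -0.134, -0.0], [-0.134, 0.991, -0.0], [0.0, -0.0, -1.0]]
contact_force: [-0.6, 1.6, -0.9]
grip_width: 0.0253
grasp_force: 32.8
```

>>> carry_out --deltas '[[[0,-0.003,0,0,0],[0,-0.003,0,0,0],[0,0,0,0,0],[0,0,0,0,0]]]'

```text
clock: 9.52
tool_pos: [0.5055, 0.052, 0.0458]
eef_rot: [[-0.991, -0.134, 0.0], [-0.134, 0.991, -0.0], [-0.0, -0.0, -1.0]]
contact_force: [-0.4, 0.0, -0.8]
grip_width: 0.0251
grasp_force: 32.8
```

>>> carry_out --deltas '[[[0,-0.002,0,0.0005,0],[0,-0.002,0,0,0],[0,0,0,0,0],[0,0,0,0,0]]]'

```text
clock: 10.02
tool_pos: [0.5076, 0.0526, 0.0456]
eef_rot: [[-0.991, -0.135, -0.003], [-0.135, 0.991, -0.0], [0.003, 0.0, -1.0]]
contact_force: [-3.8, 0.7, 5.9]
grip_width: 0.0253
grasp_force: 33.5
```

>>> carry_out --deltas '[[[0,-0.002,0,0,0],[0,-0.002,0,0,0],[0,0,0,0,0],[0,0,0,0,0]]]'

```text
clock: 10.52
tool_pos: [0.5103, 0.0528, 0.0456]
eef_rot: [[-0.991, -0.134, -0.005], [-0.134, 0.991, -0.0], [0.006, 0.0, -1.0]]
contact_force: [-6.2, 0.1, 8.4]
grip_width: 0.0251
grasp_force: 33.7
```

>>> carry_out --deltas '[[[0,0,0,-0.0006,0],[0,-0.002,-0.0002,0,0],[0,-0.002,-0.0003,0,0],[0,0,0,0,0],[0,0,0,0,0]]]'

```text
clock: 11.15
tool_pos: [0.5174, 0.0523, 0.0457]
eef_rot: [[-0.991, -0.133, -0.0], [-0.133, 0.991, -0.001], [0.0, -0.001, -1.0]]
contact_force: [-2.3, -3.7, -0.1]
grip_width: 0.0253
grasp_force: 32.8
```

>>> carry_out --deltas '[[[0,-0.002,-0.0002,0,0],[0,-0.002,-0.0003,0,0],[0,0,0,0,0],[0,0,0,0,0]]]'

```text
clock: 11.65
tool_pos: [0.5223, 0.0528, 0.0459]
eef_rot: [[-0.991, -0.134, 0.002], [-0.134, 0.991, -0.0], [-0.002, -0.001, -1.0]]
contact_force: [-0.2, -5.6, -2.9]
grip_width: 0.0252
grasp_force: 32.5
```

Run:
```python
from h import *
togo(.5,.051,.0456,187.73)
d=snap('top'); w=snap('scene')
cv2.imwrite('pics/c4.png',np.hstack([cv2.resize(d['frame'][200:340,200:380],(450,350),interpolation=cv2.INTER_CUBIC),cv2.resize(w['frame'][130:290,240:400],(350,350),interpolation=cv2.INTER_CUBIC)])[:,:,::-1])
```

```text
t 11.65 pos [0.5223 0.0528 0.0459] yaw -172.31 delta tool [0.0223 0.0012 0.0002] turn -0.04 F [-0.25 -5.64 -2.93] w 0.025206513455527938
```

View pics/c4.png

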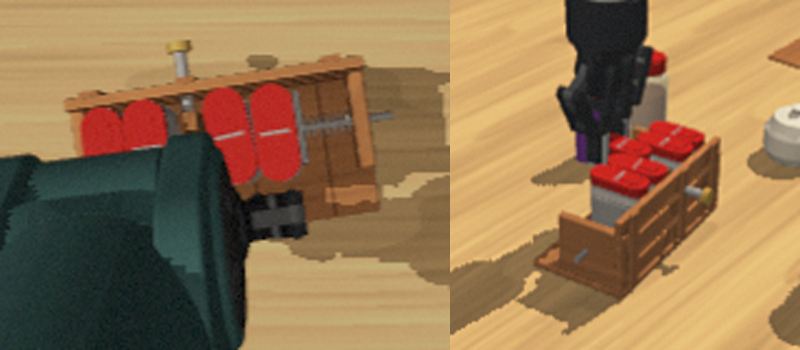

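>>> carry_out --deltas '[[[0.6,0,0,0,0],[0.6,0,0,0,0],[0.6,0,0,0,0],[0.6,0.012,0,0,0],[0.6,0.014,0,0,0],[0.6,0.014,0,0,0],[0,0,0,0,0],[0,0,0,0,0],[0,0,0,0,0],[0,0,0,0,0]]]'

```text
clock: 13.0
tool_pos: [0.4823, 0.0479, 0.0459]
eef_rot: [[-0.991, -0.134, 0.001], [-0.134, 0.991, 0.0], [-0.001, 0.0, -1.0]]
contact_force: [0.8, -0.1, -0.9]
grip_width: 0.0001
grasp_force: 0.0
```

Run:
```python
from h import *
togo(.5,.051,.0456,187.73)
d=snap('top'); w=snap('wrist')
cv2.imwrite('pics/c5.png',np.hstack([cv2.resize(d['frame'][200:340,200:380],(450,350),interpolation=cv2.INTER_CUBIC),cv2.resize(w['frame'][100:480],(350,350))])[:,:,::-1])
```

```text
t 13.0 pos [0.4823 0.0479 0.0459] yaw -172.28 delta tool [-0.018   0.0007  0.0003] turn -0.01 F [ 0.77 -0.15 -0.86] w 8.824669297711593e-05
```

View pics/c5.png

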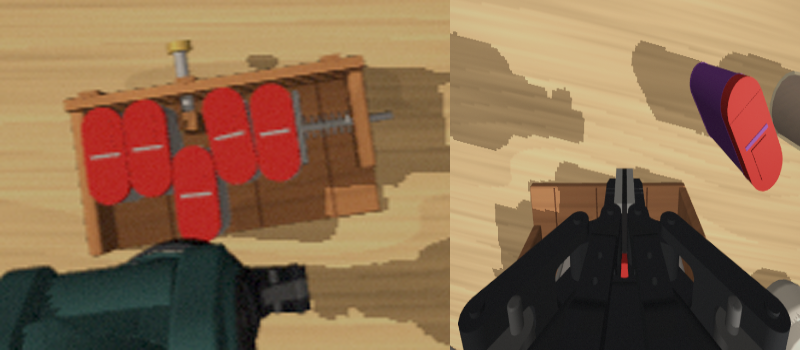

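The tin stands started between b and c (crop (198,193)), upright, with the fingers shut behind it. I'll measure it.

```bash
cat >> h.py <<'E'
def row():
    d=snap('top'); g=(.5637,.0582); a=redmask(ortho(d,*g,.088,h=480))
    u=np.array([.9909,.1346]);n=np.array([-.1346,.9909]);O=np.array([.5737,.0575])
    for nm,x,y in(('a',-.003,.053),('b',-.003,.0265),('t',-.033,.003),('c',-.003,-.022),('d',-.003,-.049)):
        p=O+u*x+n*y; f,q=fit(a,*g,[p[0],p[1],.135]); r=f[:2]-O; print(nm,(r@u).round(4),(r@n).round(4),(f[2]-.135).round(3),round(q,2))
E
python3 -c "
from h import *
row()
s=arm.get_state();r=np.array(s['tool_pos'])[:2]-[.5737,.0575];print(r@[.9909,.1346],r@[-.1346,.9909])"
```

```text
a -0.0018 0.052 -0.017 0.86
b -0.0009 0.0274 0.036 0.88
t -0.0323 0.0015 -0.069 0.82
c -0.0005 -0.0235 0.11 0.86
d -0.0022 -0.0497 -0.023 0.84
-0.0922185177103323 0.002819348996340787
```

>>> carry_out --deltas '[[[0,-0.006,-0.001,0,0],[0,-0.006,-0.0005,0,0],[0,-0.004,0,0,0],[0,0,0,0,0],[0,0,0,0,0]]]'

```text
clock: 13.78
tool_pos: [0.4975, 0.0485, 0.0458]
eef_rot: [[-0.991, -0.134, -0.0], [-0.134, 0.991, -0.0], [0.0, -0.0, -1.0]]
contact_force: [-0.7, 1.3, -0.4]
grip_width: 0.0002
grasp_force: 0.0
```

>>> carry_out --deltas '[[[0,-0.002,0,0,0],[0,-0.002,0,0,0],[0,0,0,0,0],[0,0,0,0,0]]]'

```text
clock: 14.28
tool_pos: [0.5008, 0.0488, 0.0458]
eef_rot: [[-0.991, -0.134, -0.002], [-0.134, 0.991, -0.0], [0.002, -0.0, -1.0]]
contact_force: [-2.0, 0.1, 1.0]
grip_width: 0.0002
grasp_force: 1.2
```

>>> carry_out --deltas '[[[0,-0.0015,0,0,0],[0,-0.0015,0,0,0],[0,0,0,0,0],[0,0,0,0,0]]]'

```text
clock: 14.78
tool_pos: [0.5052, 0.0494, 0.046]
eef_rot: [[-0.991, -0.134, 0.001], [-0.134, 0.991, 0.0], [-0.001, -0.0, -1.0]]
contact_force: [-1.7, -1.4, 0.9]
grip_width: -0.0001
grasp_force: 0.8
```

>>> carry_out --deltas '[[[0,-0.001,0,0,0],[0,-0.001,0,0,0],[0,0,0,0,0]]]'

```text
clock: 15.15
tool_pos: [0.5068, 0.0497, 0.0459]
eef_rot: [[-0.991, -0.134, 0.0], [-0.134, 0.991, -0.0], [-0.0, -0.0, -1.0]]
contact_force: [-2.0, -0.3, 0.4]
grip_width: 0.0
grasp_force: 1.0
```

>>> carry_out --deltas '[[[0,-0.001,0,0,0],[0,-0.001,0,0,0],[0,0,0,0,0]]]'

```text
clock: 15.52
tool_pos: [0.5091, 0.0501, 0.0459]
eef_rot: [[-0.991, -0.134, 0.001], [-0.134, 0.991, 0.0], [-0.001, -0.0, -1.0]]
contact_force: [-1.5, -0.5, 0.6]
grip_width: -0.0001
grasp_force: 0.6
```

>>> carry_out --deltas '[[[0,-0.001,0,0,0],[0,-0.001,0,0,0],[0,0,0,0,0]]]'

```text
clock: 15.9
tool_pos: [0.5092, 0.05, 0.0457]
eef_rot: [[-0.991, -0.134, -0.003], [-0.134, 0.991, -0.0], [0.003, -0.0, -1.0]]
contact_force: [-5.2, -1.6, 1.0]
grip_width: 0.0
grasp_force: 2.4
```

```bash
python3 -c "
from h import *
row();togo(.5,.05,.046,187.7)"
```

```text
a 0.0031 0.0362 0.933 0.88
b 0.0031 0.0362 0.933 0.88
t 0.0031 0.0362 0.933 0.88
c -0.0005 -0.0257 0.067 0.87
d -0.0024 -0.0495 0.025 0.85
t 15.95 pos [0.5091 0.05   0.0457] yaw -172.27 delta tool [ 0.0091  0.0012 -0.0003] turn 0.03 F [-4.48 -0.95  2.24] w -8.997531892337548e-05
```

>>> carry_out --deltas '[[[0,-0.001,0,0,0],[0,0,0,0,0]]]'

```text
clock: 16.2
tool_pos: [0.5091, 0.05, 0.0456]
eef_rot: [[-0.991, -0.134, -0.005], [-0.134, 0.991, -0.001], [0.005, 0.0, -1.0]]
contact_force: [-6.6, -1.5, 2.6]
grip_width: 0.0003
grasp_force: 3.2
```

>>> carry_out --deltas '[[[0,-0.001,0,0,0],[0,0,0,0,0],[0,0,0,0,0]]]'

```text
clock: 16.58
tool_pos: [0.5091, 0.0501, 0.0455]
eef_rot: [[-0.991, -0.135, -0.006], [-0.135, 0.991, -0.001], [0.006, 0.0, -1.0]]
contact_force: [-6.4, -0.5, 3.7]
grip_width: -0.0002
grasp_force: 3.7
```

>>> carry_out --deltas '[[[0,-0.001,0,0,0],[0,0,0,0,0],[0,0,0,0,0]]]'

```text
clock: 16.95
tool_pos: [0.5091, 0.0501, 0.0454]
eef_rot: [[-0.991, -0.135, -0.008], [-0.135, 0.991, -0.001], [0.008, 0.0, -1.0]]
contact_force: [-8.2, -0.9, 4.9]
grip_width: -0.0
grasp_force: 4.3
```

>>> carry_out --deltas '[[[0,-0.001,0,0,0],[0,0,0,0,0],[0,0,0,0,0]]]'

```text
clock: 17.32
tool_pos: [0.5091, 0.0502, 0.0452]
eef_rot: [[-0.991, -0.135, -0.01], [-0.135, 0.991, -0.001], [0.01, 0.0, -1.0]]
contact_force: [-10.0, -1.4, 4.7]
grip_width: -0.0004
grasp_force: 4.8
```

>>> carry_out --deltas '[[[0,-0.0004,0,0,0],[0,0,0,0,0],[0,0,0,0,0],[0,0,0,0,0]]]'

```text
clock: 17.82
tool_pos: [0.509, 0.0502, 0.0452]
eef_rot: [[-0.991, -0.135, -0.011], [-0.135, 0.991, -0.001], [0.011, 0.0, -1.0]]
contact_force: [-10.1, -1.3, 5.9]
grip_width: 0.0005
grasp_force: 5.0
```

>>> carry_out --deltas '[[[0,0.003,0,0,0],[0,0.005,0,0,0],[0,0.03,0,0,0],[0,0.04,0,0,0],[0,0,0,-0.05,0],[0,0,0,-0.06,0],[0,0,0,-0.06,0],[0,0,0,0,0],[0,0,0,0,0]]]'

```text
clock: 18.95
tool_pos: [0.4393, 0.0408, 0.2166]
eef_rot: [[-0.991, -0.135, 0.004], [-0.135, 0.991, 0.001], [-0.004, 0.0, -1.0]]
contact_force: [0.7, 0.0, -0.6]
grip_width: -0.0001
grasp_force: 0.0
```

```bash
python3 -c "
from h import *
row();togo(.5,.05,.046,187.7)
d=snap('top'); w=snap('scene')
cv2.imwrite('pics/c6.png',np.hstack([cv2.resize(d['frame'][200:340,200:380],(450,350),interpolation=cv2.INTER_CUBIC),cv2.resize(w['frame'][150:280,260:390],(350,350),interpolation=cv2.INTER_CUBIC)])[:,:,::-1])"
```

```text
a -0.0018 0.0521 -0.017 0.87
b -0.0009 0.0272 0.041 0.89
t -0.023 0.0012 -0.042 0.85
c -0.0004 -0.0248 0.006 0.89
d -0.0024 -0.0493 0.015 0.88
t 19.0 pos [0.4382 0.0406 0.2156] yaw -172.26 delta tool [-0.0623  0.001   0.1697] turn 0.04 F [-0.37 -0.58 -0.53] w 0.00015048948829178888
```

View pics/c6.png

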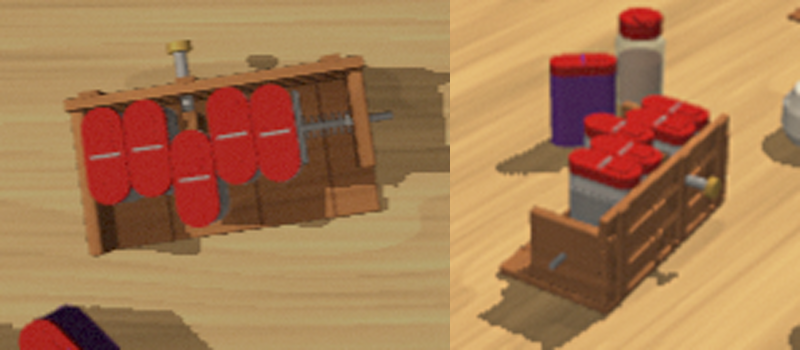

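The tin sits against the stop block between b and c, at rack x about -23. All five tins are upright and the neighbours are at the rail. Handing in.

```bash
python3 -c "
from plant import arm
print(arm.finish_job())"
```

```text
the job is handed in; nothing more can be done
None
```

I pushed the spare tin home between the second and third tins until it pressed the depth stop (wrist reading about 10 N), let go and backed the arm clear. The job is handed in at about 19 s; the last picture showed all five tins upright and the other four within about 3 mm of the back rail, but `finish_job` gave no verdict.

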